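# Pulse the nut grinder with its bayonet lid

## Robot

A 6-joint arm with a two-finger parallel gripper is mounted at the origin on the work surface. World frame = base frame: x ahead of the robot, y to its left, z up, the work surface at z = 0. Lengths are in m, angles in rad, forces in N, time in s.
With the tool pointing down it reaches from about 0.375 to 0.9 m from the base axis. Payload 3.1 kg.
Tool frame: the origin (TCP) lies midway between the tips of the shut fingers; the grasp point (between the pads) lies 19 mm behind it (manip.grip_depth is the distance from the TCP to the grasp point, in m); z points along the fingers, y is the line along which they close (so a half turn about z gives the same grasp; the last joint's range is limited). The gripper opens to 85 mm and grips with 20 to 120 N. Pads are 22 mm wide; open, the fingers measure 114 mm over their backs; the gripper's body (76 mm by 85 mm) begins 54 mm behind the grasp point. The pads swing forward as they close: fully open they stand 13 mm farther back than shut.
Start: joints at [-1.315, 0.527, 1.433, -0, 1.181, -0.178], TCP at [0.263, -0.567, 0.231] pointing down, gripper open.
Joint ranges: [-3.08, 3.08], [-0.75, 2.2], [0.22, 2.44], [-1.43, 4.57], [0, 2.65], [-2.85, 2.85]. Speed limits (rad/s): [2.79, 2.79, 3.14, 3.14, 3.14, 3.14].

## Interface

Orientations are given as a unit quaternion [x, y, z, w].
In Python, from station import telemetry, snapshot, manip gives the robot as it stands. The module is installed in compiled form; this text tells all that it offers.
- The arm moves only by the shell command python3 -m crank 'ROWS' [OPENING] [FORCE]. ROWS is text: rows parted by semicolons, each of 6 numbers parted by spaces: the shift along the tool's x, y, z as a fraction of full scale, then the turn, a rotation vector about the tool's x, y, z as a fraction of full scale. A call has exactly 5 rows; each row shifts and turns the commanded pose from where the row before left it, along the tool's axes as they then stand; what a row does not reach is not made up. Full scale, the value 1, is 4 cm for a shift and 90 degrees for a turn. A row lasts 1/10 s, in which the tool goes at most 50 mm and 8.59 degrees, less where a joint would pass 70% of its speed; a pose out of reach is approached as far as the arm can. A call with a number of a shift or a turn outside -1 to 1 is refused whole. A call with a gripper value outside its range is refused whole. OPENING is the opening, from -1 (shut) to 1 (fully open), set as the call begins (- or left out, the last holds). The fingers move at their own pace and stop on an object; FORCE is the grip in N (left out, the last holds). Time passes only in rows, so rows that do not move let the fingers close, or fill a call up. It gives the time, the measured TCP pose, the force, the opening and the grip force at its end, in the units of the state.
- telemetry.sense(): the state, without advancing time (a new reading comes with each control period).
- snapshot(name): name is "side" or "top" or "wrist"; returns a dict with "image" (480x640x3 uint8, red, green, blue), "depth" (480x640 float32, m along the optical axis (not along the pixel's ray), 0 where there is no reading), "camera_matrix" (3x3 intrinsics, pixels), "rvec" (rotation vector, rad) and "tvec" (3), from world to camera coordinates, as OpenCV has them. Camera axes: x right, y down, z forward; pixel columns grow to the right and rows downward; lengths in m; the calibration is good to about 2 mm. A picture is of the moment at which its call begins.
- manip.sign_off(): hands the job in; it is judged then, once.
The state is a dict: "t": time; "q": joint angles; "qd": joint speeds; "tau": joint torques, N m; "tcp_pos": TCP position; "tool_rot": TCP orientation; "force": force on the tool from outside, world axes, zero at the start; "ft_torque": the same for the moment, N m; "finger_gap": opening from 0.0 (shut) to 1.0 (fully open); "gripper_force": force on a finger pad.
Only numpy, scipy, OpenCV 4.12 (cv2) and the standard library are available. Lean on these libraries where they do the work, as an engineer would, in place of code of your own. Each camera call takes 0.05 s, during which the arm holds its last target. There are 200 camera calls.

## Task

Run the cake counter's nut grinder on pulse: first push the green reset plunger on its foot fully down, then pick up the lid and set it fully down into the bowl, its lugs dropping through the two white-marked slots, and twist it clockwise until its amber stripe points at the amber pulse marks, about halfway to the red marks, where the lock clicks; never go on to the red. The lid is sprung and turns back if released, so finish while still gripping it, steady at the amber marks. Leave the glass tumbler, the jar and the price stand where they are.

Things in the scene. Friction and masses are not known exactly. Their poses are not given: they have to be found in the camera images.
- grinder: Nut grinder fixed to the counter: grey foot 215 x 120 mm, 24 mm thick (150 mm to its -x, 65 mm to its +x), with a white round bowl tower, radius 62 mm, blue-grey rim on top 90 mm up. Origin: on the bowl's upright axis, at counter height; z up. The green plunger stands on the foot at x = -112 mm, y = 0.
- socket (a point): Centre of the bowl's mouth on its axis, at the rim's top, 90 mm up. Round mouth of radius 32 mm with two facing radial slots, 18 mm wide and reaching 44 mm from the axis, for the lid's lugs; inside, the lugs turn under the 5 mm thick rim. The seated lid's cap rests on the rim, its origin 14 mm below this point.
- white_mark (a point): White mark on the rim at one lug slot, 54 mm from the axis, at +0.70 rad (40 deg, anticlockwise seen from above) from the grinder's +x; the other slot and white mark lie straight across. Lugs enter here.
- amber_mark (a point): Amber pulse mark on the rim, 54 mm from the axis at the grinder's +x; another straight across, at -x. The lid's amber stripe must point here: 0.70 rad clockwise from the slots.
- red_mark (a point): Red lock mark on the rim, 54 mm from the axis, at -0.60 rad (clockwise seen from above) from the grinder's +x; another straight across. Turned this far, the lid locks: too far.
- collar (a joint): Sprung switch collar in the bowl, driven round by the lid's lugs (rad): 0 at rest, growing clockwise from above. The lugs meet it after about 0.12 rad of lid turn, so it reads about 0.6 at the amber marks. Resists with 0.06 N m at rest, 0.15 N m at 0.6; turns lid back if released. The lock clicks at 1.15 (the job fails); end stop at 1.3.
- plunger (a joint): Stroke of the green reset plunger (m): 0 up, 0.012 fully down; pushed straight down, springs back. Fully down takes 9 N.
- plunger_top (a point): Centre of the top face of the green plunger button (diameter 32 mm), which moves with it.
- lid: Loose lid, 0.15 to 0.23 kg, standing on the counter. Origin: centre of the plug's underside; z up. Plug radius 30 mm, z 0 to 14 mm; at its bottom two lugs, 10 mm wide, 6 mm tall, reach 38 mm out along +x and -x. Dark steel cap, radius 47 mm, z 14 to 24 mm. Amber stripe along x on the grip and cap. Half a turn makes no difference.
- lid_grip (a point): Middle of the lid's black grip bar, on the lid's axis 39 mm above its underside. The bar runs along the lid's x, above its lugs: 68 mm long, 22 mm wide (along y), 30 mm tall (24 to 54 mm above the underside).
- tumbler: Empty glass tumbler, 72 mm wide at the rim, 90 mm tall; origin at the centre of its foot. Bystander.
- jar: Closed amber jar, 72 mm wide, 85 mm tall; origin at the centre of its foot. Bystander.
- price_stand: Gold price stand with a blank black panel, 50 x 100 mm foot, 77 mm tall; origin at the centre of its foot. Bystander.
Not all that is in view belongs to the job. Leave any blue look-alike of the lid alone.

How it is judged:
By the outcome, as a careful person would: the job done as asked, in the order asked, and still so for the second after the job is handed in, while the arm keeps its last pose, push and grip.
It also fails if it takes over 64 s, if anything falls off the work surface, if the arm or the gripper's body presses on something with over 40 N, if the wrist force passes 120 N, or if a joint passes its speed limit or range.

## Working session

There is one attempt and no reset: what is moved stays moved. The work goes in short steps, Python scripts to look and compute and a shell command to move; the robot and the scene stay as the last step left them, time stands still between calls to the robot, and variables do not carry over. Pictures are saved under pics/ and viewed, at most 10 in all, crops included, and the job is handed in when it is done.

```bash
mkdir -p pics
cat > h.py <<'E'
import numpy as np, cv2
from station import telemetry, snapshot, manip
from scipy.spatial.transform import Rotation as R
def cam(s):
    Rm=cv2.Rodrigues(np.array(s["rvec"],float))[0]; t=np.array(s["tvec"],float).ravel()
    return np.array(s["camera_matrix"]),Rm,-Rm.T@t,t
def ray(s,u,v,z):
    K,Rm,c,t=cam(s); d=Rm.T@np.linalg.inv(K)@np.array([u,v,1.]); return c+d*(z-c[2])/d[2]
def pts(s):
    K,Rm,c,t=cam(s); v,u=np.mgrid[:480,:640]; p=np.stack([u,v,np.ones_like(u)],-1)@np.linalg.inv(K).T*s["depth"][...,None]
    return (p-t)@Rm
def proj(s,P):
    K,Rm,c,t=cam(s); p=K@(Rm@np.array(P)+t); return p[:2]/p[2]
def save(s,n,crop=None,k=1):
    im=s["image"][...,::-1]
    if crop: a,b,c,d=crop; im=im[b:d,a:c]
    cv2.imwrite(f"pics/{n}.png",cv2.resize(im,None,fx=k,fy=k))
E
python3 - <<'E'
from h import *
import pickle
S={n:snapshot(n) for n in("top","side","wrist")}
pickle.dump(S,open("s0.pkl","wb"))
for n in S: save(S[n],n+"0"); print(n,cam(S[n])[2])
s=telemetry.sense();print(s["tcp_pos"],s["tool_rot"],s["force"],s["t"])
print(manip.grip_depth)
E
```

```text
top [ 4.19809858e-01 -4.25096702e-04  1.26966751e+00]
side [0.2868346  0.57935643 0.8887431 ]
wrist [ 0.33855501 -0.53329925  0.3725484 ]
[ 0.26314653 -0.56628664  0.23053258] [ 9.76466910e-01  2.15665550e-01 -1.74196849e-05 -8.62162335e-04] [-0.39976352 -0.36127367  0.38985474] 0.15
0.0187
```

View pics/top0.png

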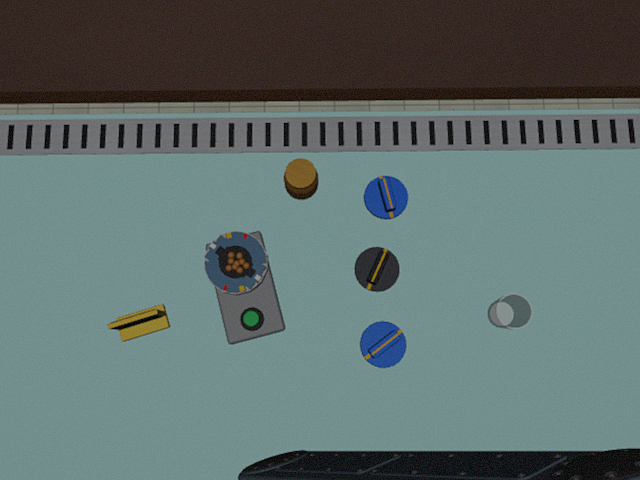

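View pics/side0.png

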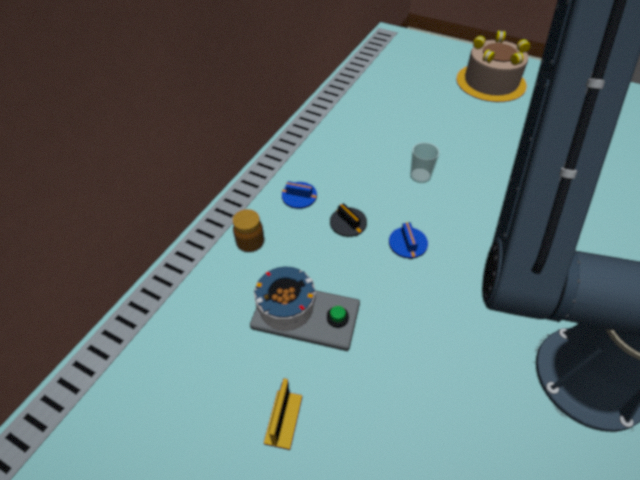

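The top view shows the grinder bowl at (237,263), green plunger (251,319) and black lid (377,269). The blue decoys are at (386,197) and (383,345), the tumbler at (510,312), the jar at (300,178) and the stand at (140,320). The side view shows the lid at (349,220), plunger (338,316) and bowl (285,292).

```bash
cat > m.py <<'E'
from h import *
import pickle
S=pickle.load(open("s0.pkl","rb"))
def hsv(s): return cv2.cvtColor(s["image"],cv2.COLOR_RGB2HSV)
def roi(m,c,r):
    v,u=np.mgrid[:480,:640]; return m&(np.hypot(u-c[0],v-c[1])<r)
def cen(m): v,u=np.nonzero(m); return np.array([u.mean(),v.mean()])
def tri(a,ua,b,ub):
    P=[]
    for s in(a,b): K,Rm,c,t=cam(s); P.append(K@np.c_[Rm,t])
    X=cv2.triangulatePoints(P[0],P[1],np.array(ua,float),np.array(ub,float)).ravel(); return X[:3]/X[3]
T,D=S["top"],S["side"]
def green(s): h=hsv(s); return (h[...,0]>45)&(h[...,0]<75)&(h[...,1]>180)&(h[...,2]>100)
gt,gs=cen(roi(green(T),(251,319),20)),cen(roi(green(D),(338,316),20))
print("plunger tri",tri(T,gt,D,gs),gt,gs, "depth", np.median(pts(T)[roi(green(T),(251,319),8)],0))
for n,c,r in(("top",(377,269),28),("side",(348,220),24)):
    s=S[n];h=hsv(s);p=pts(s)
    am=roi((h[...,0]>12)&(h[...,0]<30)&(h[...,1]>140)&(h[...,2]>90),c,r)
    dk=roi((h[...,2]<75),c,r)|am
    cnt=max(cv2.findContours(dk.astype(np.uint8),0,1)[0],key=cv2.contourArea)
    el=cv2.fitEllipse(cv2.convexHull(cnt));print(n,"lid ell",el,"amber",cen(am),am.sum())
    q=p[dk]; print(" z pct",np.percentile(q[:,2],[5,30,50,80,95,99]))
    g=q[q[:,2]>.045]; print(" grip high",len(g),(g.min(0)+g.max(0))/2,g.mean(0))
    if len(g)>5:
        w,V=np.linalg.eigh(np.cov(g[:,:2].T));print(" ang",np.degrees(np.arctan2(V[1,1],V[0,1])))
    cp=q[(q[:,2]>.015)&(q[:,2]<.035)];print(" cap",(cp.min(0)+cp.max(0))/2)
# grinder
for n,c,r in(("top",(237,263),40),("side",(285,292),38)):
    s=S[n];p=pts(s);m=roi((p[...,2]>.08)&(p[...,2]<.1),c,r);q=p[m]
    xy=q[:,:2].astype(np.float32)
    print(n,"rim z",np.median(q[:,2]),"circle",cv2.minEnclosingCircle(xy))
    h=hsv(s);im=s["image"].astype(int)
    for nm,mm in(("amber",(h[...,0]>12)&(h[...,0]<30)&(h[...,1]>140)&(h[...,2]>110)),("red",((h[...,0]<6)|(h[...,0]>174))&(h[...,1]>150)&(h[...,2]>90)),("white",(h[...,1]<50)&(h[...,2]>140))):
        k,l,st,ce=cv2.connectedComponentsWithStats((mm&roi(np.ones((480,640),bool),c,r)).astype(np.uint8))
        for i in range(1,k):
            if st[i,4]>3: print(" ",nm,ce[i].round(1),st[i,4],ray(s,*ce[i],.09)[:2].round(4))
E
python3 m.py
python3 - <<'E'
from h import *
import pickle
S=pickle.load(open("s0.pkl","rb"))
a=S["top"]["image"][190:360,180:420,::-1];cv2.imwrite("pics/crop.png",cv2.resize(a,None,fx=3.3,fy=3.3,interpolation=2))
E
```

```text
plunger tri [0.49453526 0.12861318 0.04491118] [250.3255814  316.41860465] [337.50757576 312.31818182] depth [0.49473214 0.12833926 0.0505144 ]
top lid ell ((376.4934997558594, 268.8542175292969), (43.883872985839844, 44.22039031982422), 130.5190887451172) amber [377.06956522 268.3826087 ] 115
 z pct [0.01928714 0.02245136 0.02421194 0.05023885 0.05515211 0.05731428]
 grip high 353 [ 0.5227267  -0.0763263   0.65742359] [ 0.59083289 -0.12906012  0.05997452]
 ang 149.7877327560269
 cap [ 0.59325181 -0.12918606  0.02512638]
side lid ell ((347.396728515625, 220.76438903808594), (30.468305587768555, 35.17222595214844), 111.87169647216797) amber [351.39759036 216.56626506] 83
 z pct [0.02145361 0.02368978 0.02530331 0.05111001 0.05524827 0.05713504]
 grip high 198 [0.45388608 0.21851392 0.46711878] [ 0.58400902 -0.11121569  0.06542207]
 ang 114.26734365841145
 cap [ 0.5903687  -0.12458474  0.02611617]
top rim z 0.08866068869183566 circle ((0.6001416444778442, 0.1543230265378952), 0.06385214626789093)
  amber [228.5 235. ] 22 [0.654  0.1686]
  amber [230.4 254.6] 13 [0.6147 0.1643]
  amber 
[... 1092 characters left out ...]
199.2 271.3] 6 [0.5823 0.2248]
  white [257.2 277.2] 15 [0.5694 0.1115]
  white [205.8 280.2] 11 [0.5647 0.2115]
  white [209.8 290.8] 4 [0.544  0.2035]
side rim z 0.08936971201730796 circle ((0.6002709865570068, 0.15815094113349915), 0.06424710899591446)
  amber [258.6 284.4] 13 [0.6528 0.1696]
  amber [279.5 290.7] 14 [0.607  0.1627]
  amber [284.7 295.4] 125 [0.5919 0.1672]
  amber [309.9 295.3] 16 [0.5473 0.1432]
  red [268.  273.5] 6 [0.6503 0.1376]
  red [301.5 307.2] 11 [0.5486 0.1751]
  white [265.8 271.2] 4 [0.6575 0.1349]
  white [308.9 279.8] 28 [0.5674 0.1113]
  white [255.3 285.3] 12 [0.6574 0.1748]
  white [313.4 285.1] 7 [0.5528 0.1185]
  white [257.2 299.2] 44 [0.636  0.2009]
```

View pics/crop.png

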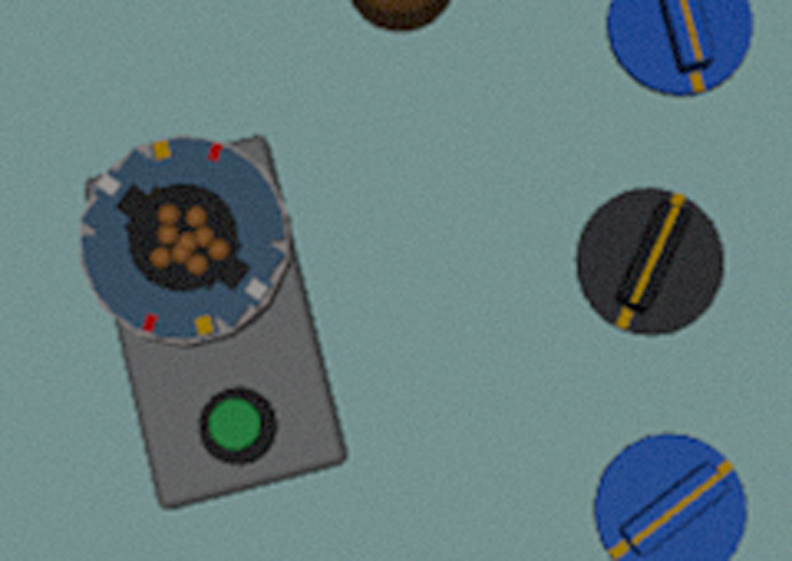

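The crop shows the rim marks, two dark slots at the white marks, and the lid stripe running from (678,200) to (622,322). By rays, the bowl axis is at (0.601, 0.156) with yaw 14.1°. The plunger is at (0.493, 0.129, 0.05). The lid is near (0.592, -0.129) at yaw -25°. I'll move to above the plunger with the fingers shut.

```bash
cat > go.py <<'E'
import sys
from h import *
x,y,z,yaw=map(float,sys.argv[1:5]); s=telemetry.sense(); Rt=R.from_quat(s["tool_rot"])
want=R.from_euler("z",yaw,degrees=True)*R.from_euler("x",180,degrees=True)
d=Rt.inv().apply(np.array([x,y,z])-s["tcp_pos"])/.04
r=(Rt.inv()*want).as_rotvec()/(np.pi/2)
print("shift",d.round(3),"rot",r.round(4),"t",s["t"],"tcp",np.round(s["tcp_pos"],4),"F",np.round(s["force"],1),"gap",s["finger_gap"],"q6",s["q"][5])
E
python3 -m crank '0.627 -0.668 0 0 0 0; 0.627 -0.668 0 0 0 0; 0.627 -0.668 0 0 0 0; 0.627 -0.668 0 0 0 0; 0.627 -0.668 0 0 0 0' -1 60
python3 -m crank '0.627 -0.668 0 0 0 0; 0.627 -0.668 0 0 0 0; 0.627 -0.668 0 0 0 0; 0.627 -0.668 0 0 0 0; 0.627 -0.668 0 0 0 0'
python3 -m crank '0.627 -0.668 0 0 0 0; 0.627 -0.668 0 0 0 0; 0.627 -0.668 0 0 0 0; 0.627 -0.668 0 0 0 0; 0.627 -0.668 0 0 0 0'
python3 go.py .493 .129 .15 14.1
```

```text
t: 0.65
tcp_pos: [0.3209, -0.3912, 0.2311]
tool_rot: [0.977, 0.215, -0.0, -0.0]
force: [-0.1, 0.5, 1.0]
finger_gap: 0.149
gripper_force: 0.0
t: 1.15
tcp_pos: [0.3784, -0.2173, 0.2313]
tool_rot: [0.977, 0.216, 0.0, -0.0]
force: [0.6, 0.3, 1.0]
finger_gap: -0.005
gripper_force: 0.0
t: 1.65
tcp_pos: [0.4358, -0.0433, 0.2313]
tool_rot: [0.976, 0.216, -0.0, -0.0]
force: [0.8, -0.3, 0.1]
finger_gap: 0.003
gripper_force: 0.0
shift [ 3.111 -3.306  2.032] rot [-0.    0.    0.12] t 1.65 tcp [ 0.4358 -0.0433  0.2313] F [ 0.8 -0.3  0.1] gap 0.002824940365718873 q6 0.7807868949592005
```

```bash
python3 -m crank '0.622 -0.661 0.2 0 0 0; 0.622 -0.661 0.4 0 0 0; 0.622 -0.661 0.4 0 0 0; 0.622 -0.661 0.5 0 0 0; 0.622 -0.661 0.5 0 0 0'
python3 -m crank '0 0 0.4 0 0 0.06; 0 0 0.4 0 0 0.06; 0 0 0.4 0 0 0; 0 0 0.3 0 0 0; 0 0 0 0 0 0'
python3 go.py .493 .129 .06 14.1
python3 - <<'E'
from h import *
s=snapshot("wrist");save(s,"w1");
h=cv2.cvtColor(s["image"],cv2.COLOR_RGB2HSV);m=(h[...,0]>45)&(h[...,0]<75)&(h[...,1]>150)&(h[...,2]>60)
p=pts(s)[m];print(m.sum(),np.median(p,0),p.min(0),p.max(0))
v,u=np.nonzero(m);print(u.min(),u.max(),v.min(),v.max()); print(ray(s,(u.min()+u.max())/2,(v.min()+v.max())/2,.05), proj(s,[.493,.129,.05]))
E
```

```text
t: 2.15
tcp_pos: [0.4932, 0.129, 0.1506]
tool_rot: [0.976, 0.216, 0.0, 0.0]
force: [1.0, -0.7, -0.3]
finger_gap: 0.002
gripper_force: 0.0
t: 2.65
tcp_pos: [0.4916, 0.1274, 0.0898]
tool_rot: [0.992, 0.123, -0.002, -0.0]
force: [0.1, -0.1, 0.3]
finger_gap: -0.001
gripper_force: 0.0
shift [ 0.046 -0.031  0.745] rot [-0.0005  0.0023  0.0001] t 2.65 tcp [0.4916 0.1274 0.0898] F [ 0.1 -0.1  0.3] gap -0.0012298895227971479 q6 1.3576340992095057
  return _methods._mean(a, axis=axis, dtype=dtype,
  ret = um.true_divide(
Traceback (most recent call last):
ValueError: zero-size array to reduction operation minimum which has no identity
```

```bash
python3 -m crank '0.046 -0.03 0.3 0 0 0; 0 0 0.25 0 0 0; 0 0 0.2 0 0 0; 0 0 0.1 0 0 0; 0 0 0.1 0 0 0'
python3 -m crank '0 0 0.1 0 0 0; 0 0 0.1 0 0 0; 0 0 0.05 0 0 0; 0 0 0.0 0 0 0; 0 0 0 0 0 0'
```

```text
t: 3.2
tcp_pos: [0.4942, 0.129, 0.0528]
tool_rot: [0.992, 0.123, -0.0, -0.0]
force: [-0.8, 0.0, 0.6]
finger_gap: -0.003
gripper_force: 0.0
t: 3.7
tcp_pos: [0.4942, 0.1291, 0.0439]
tool_rot: [0.992, 0.123, 0.0, 0.0]
force: [-1.5, -0.7, 6.7]
finger_gap: 0.001
gripper_force: 3.4
```

```bash
python3 -m crank '0 0 0.05 0 0 0; 0 0 0.05 0 0 0; 0 0 0.05 0 0 0; 0 0 0.0 0 0 0; 0 0 0 0 0 0'
python3 -m crank '0 0 0.03 0 0 0; 0 0 0.03 0 0 0; 0 0 0.0 0 0 0; 0 0 0.0 0 0 0; 0 0 0 0 0 0'
```

```text
t: 4.2
tcp_pos: [0.4943, 0.1291, 0.0399]
tool_rot: [0.992, 0.123, 0.001, 0.0]
force: [-4.7, -0.2, 23.0]
finger_gap: -0.002
gripper_force: 11.3
t: 4.7
tcp_pos: [0.4944, 0.1291, 0.0396]
tool_rot: [0.992, 0.123, 0.001, 0.0]
force: [-7.1, -1.2, 40.9]
finger_gap: 0.001
gripper_force: 20.4
```

Plunger bottomed out at 0.0396 with the force rising sharply, so it's fully down. Now I'll lift off and go over the lid.

```bash
python3 -m crank '0 0 -0.3 0 0 0; 0 0 -0.8 0 0 0; 0 0 -1 0 0 0; 0 0 -1 0 0 0; 0 0 -1 0 0 0'
python3 -m crank '0.1 0.857 0 0 0 0; 0.1 0.857 0 0 0 0; 0.1 0.857 0 0 0 0; 0.1 0.857 0 0 0 0; 0.1 0.857 0 0 0 0' 1 60
python3 -m crank '0.1 0.857 0 0 0 0; 0.1 0.857 0 0 0 0; 0.1 0.857 0 0 0 0; 0 0 0 0 0 0.08; 0 0 0 0 0 0.08'
python3 -m crank '0 0 0 0 0 0.09; 0 0 0 0 0 0.09; 0 0 0 0 0 0.09; 0 0 0 0 0 0; 0 0 0 0 0 0'
cat > w.py <<'E'
import sys
from h import *
import pickle
s=snapshot("wrist");save(s,sys.argv[1]);pickle.dump(s,open(sys.argv[1]+".pkl","wb"))
print(cam(s)[2],proj(s,[.592,-.129,.024]),proj(s,[.592,-.129,.054]))
E
python3 w.py w2
python3 go.py .592 -.129 .10 -24.7
```

```text
t: 5.2
tcp_pos: [0.494, 0.1291, 0.2004]
tool_rot: [0.992, 0.123, 0.0, -0.0]
force: [0.8, -0.0, 0.5]
finger_gap: -0.002
gripper_force: 0.0
t: 5.7
tcp_pos: [0.5558, -0.0336, 0.1989]
tool_rot: [0.992, 0.123, 0.0, 0.0]
force: [0.5, -0.7, -0.2]
finger_gap: 0.844
gripper_force: 0.0
t: 6.2
tcp_pos: [0.5924, -0.1306, 0.1984]
tool_rot: [1.0, -0.006, 0.0, -0.0]
force: [-0.2, 0.8, -0.6]
finger_gap: 1.001
gripper_force: 0.0
t: 6.7
tcp_pos: [0.5921, -0.129, 0.1987]
tool_rot: [0.977, -0.211, -0.0, -0.0]
force: [0.7, 0.4, 0.1]
finger_gap: 1.003
gripper_force: 0.0
[ 0.66776346 -0.16440212  0.34079931] [314.13179483 209.13060536] [314.03136544 218.92175442]
shift [-0.003  0.     2.469] rot [0.     0.0001 0.0028] t 6.75 tcp [ 0.5921 -0.129   0.1988] F [-0.3 -0.4 -0.2] gap 1.0008539255458606 q6 1.5986653390702723
```

View pics/w2.png

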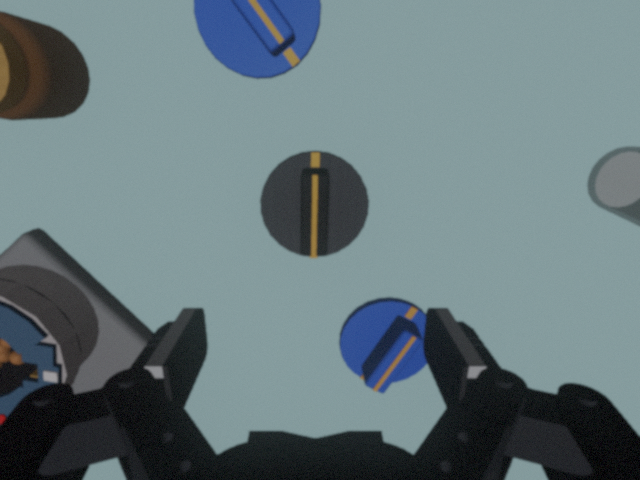

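The wrist view shows the lid centred near (315,204), with its bar aligned almost vertically between the open fingers. Next I'll measure the lid's centre, height and angle.

Run:
```python
from h import *
import pickle
T=pickle.load(open("s0.pkl","rb"))["top"];W=pickle.load(open("w2.pkl","rb"))
def seg(s,c,r):
    h=cv2.cvtColor(s["image"],cv2.COLOR_RGB2HSV);v,u=np.mgrid[:480,:640];near=np.hypot(u-c[0],v-c[1])<r
    am=near&(h[...,0]>10)&(h[...,0]<32)&(h[...,1]>120)&(h[...,2]>70); dk=near&(((h[...,2]<85))|am)
    cnt=max(cv2.findContours(dk.astype(np.uint8),0,1)[0],key=cv2.contourArea)
    return cv2.fitEllipse(cv2.convexHull(cnt)),am
et,at=seg(T,(377,269),28);ew,aw=seg(W,(315,204),65)
P=[]
for s in(T,W): K,Rm,c,t=cam(s);P.append(K@np.c_[Rm,t])
X=cv2.triangulatePoints(*P,np.array(et[0]),np.array(ew[0])).ravel();print("tri cap",X[:3]/X[3],et[0],ew)
print(ray(T,*et[0],.024),ray(W,*ew[0],.024))
q=pts(W)[aw];print("amber z",np.percentile(q[:,2],[2,50,98]))
for lo,hi in((.015,.04),(.045,.065)):
    k=q[(q[:,2]>lo)&(q[:,2]<hi)];k=k
    w,V=np.linalg.eigh(np.cov(k[:,:2].T));print(len(k),k.mean(0),(k.max(0)+k.min(0))/2,np.ptp(k,axis=0),np.degrees(np.arctan2(V[1,1],V[0,1])))
```

```text
tri cap [ 0.5939084  -0.13000486  0.01276535] (376.4993591308594, 268.87310791015625) ((314.0560607910156, 203.49911499023438), (104.07393646240234, 105.99412536621094), 88.23372650146484)
[ 0.59230986 -0.12892081  0.024     ] [ 0.59654508 -0.13099793  0.024     ]
amber z [0.02388602 0.05392338 0.05564266]
115 [ 0.63013183 -0.14705055  0.02486515] [ 0.63018067 -0.14679922  0.02447157] [0.01150896 0.00955243 0.00470332] 153.43568519482307
502 [ 0.59442957 -0.13006493  0.05412481] [ 0.59359617 -0.129777    0.05393949] [0.0608589  0.0311943  0.00425769] 154.54385304424332
```

```bash
python3 -m crank '0.06 -0.005 0.7 0 0 0.005; 0 0 0.8 0 0 0; 0 0 0.8 0 0 0; 0 0 0.7 0 0 0; 0 0 0.4 0 0 0'
python3 go.py .5942 -.130 .028 -25.2
```

```text
t: 7.25
tcp_pos: [0.5932, -0.1294, 0.0604]
tool_rot: [0.976, -0.216, -0.002, -0.0]
force: [-0.4, -0.2, 0.6]
finger_gap: 1.002
gripper_force: 0.0
shift [0.033 0.003 0.81 ] rot [0.0001 0.0023 0.0031] t 7.25 tcp [ 0.5932 -0.1294  0.0604] F [-0.4 -0.2  0.6] gap 1.0022315807209263 q6 1.6071246244639352
```

```bash
python3 -m crank '0.033 0 0.3 0 0 0; 0 0 0.3 0 0 0; 0 0 0.2 0 0 0; 0 0 0 0 0 0; 0 0 0 0 0 0'
python3 -m crank '0 0 0 0 0 0; 0 0 0 0 0 0; 0 0 0 0 0 0; 0 0 0 0 0 0; 0 0 0 0 0 0' -1 60
python3 -m crank '0 0 0 0 0 0; 0 0 0 0 0 0; 0 0 -0.1 0 0 0; 0 0 -0.3 0 0 0; 0 0 -0.3 0 0 0'
python3 go.py .5942 -.130 .20 -25.2
```

```text
t: 7.75
tcp_pos: [0.596, -0.1306, 0.0313]
tool_rot: [0.976, -0.217, 0.0, 0.0]
force: [0.3, 0.9, 0.2]
finger_gap: 1.004
gripper_force: 0.0
t: 8.25
tcp_pos: [0.5959, -0.1305, 0.0314]
tool_rot: [0.976, -0.217, 0.0, 0.0]
force: [-1.2, 0.8, 2.9]
finger_gap: 0.242
gripper_force: 59.3
t: 8.75
tcp_pos: [0.5952, -0.1303, 0.0592]
tool_rot: [0.976, -0.217, -0.001, -0.0]
force: [-0.1, -0.6, -2.4]
finger_gap: 0.244
gripper_force: 58.8
shift [-3.100e-02  3.000e-03 -3.519e+00] rot [0.     0.0008 0.0018] t 8.75 tcp [ 0.5952 -0.1303  0.0592] F [-0.1 -0.6 -2.4] gap 0.2435538486580077 q6 1.609069100709997
```

```bash
python3 -m crank '0 0 -0.7 0 0 0; 0 0 -0.7 0 0 0; 0 0 -0.7 0 0 0; 0 0 -0.7 0 0 0; 0 0 -0.6 0 0 0'
python3 -m crank '-0.365 -0.816 0 0 0 0; -0.365 -0.816 0 0 0 0; -0.365 -0.816 0 0 0 0; -0.365 -0.816 0 0 0 0; -0.365 -0.816 0 0 0 0'
python3 -m crank '-0.365 -0.816 0 0 0 0; -0.365 -0.816 0 0 0 0; -0.365 -0.816 0 0 0 0; 0 0 0 0 0 -0.08; 0 0 0 0 0 -0.09'
python3 -m crank '0 0 0 0 0 -0.09; 0 0 0 0 0 -0.09; 0 0 0 0 0 -0.09; 0 0 0 0 0 -0.09; 0 0 0 0 0 -0.09'
python3 -m crank '0 0 0 0 0 -0.09; 0 0 0 0 0 -0.09; 0 0 0 0 0 -0.08; 0 0 0 0 0 0; 0 0 0 0 0 0'
python3 go.py .601 .156 .18 54.1
python3 - <<'E'
from h import *
import pickle
S={n:snapshot(n) for n in("top","side","wrist")};pickle.dump(S,open("s1.pkl","wb"))
z=np.zeros((480,800,3),np.uint8);im=[S[n]["image"][...,::-1] for n in("top","side","wrist")]
a=cv2.resize(im[0][180:300,170:310],(400,343));b=cv2.resize(im[1][200:340,220:380],(400,343))
cv2.imwrite("pics/c1.png",np.hstack([a,b]));cv2.imwrite("pics/w3.png",im[2])
E
```

```text
t: 9.25
tcp_pos: [0.5958, -0.1305, 0.1976]
tool_rot: [0.976, -0.217, 0.001, 0.0]
force: [-0.4, 0.7, -2.2]
finger_gap: 0.251
gripper_force: 58.9
t: 9.75
tcp_pos: [0.5983, 0.0496, 0.196]
tool_rot: [0.976, -0.217, 0.0, -0.0]
force: [0.3, -0.5, -2.4]
finger_gap: 0.242
gripper_force: 59.0
t: 10.25
tcp_pos: [0.5998, 0.1572, 0.1958]
tool_rot: [0.997, -0.081, 0.0, -0.0]
force: [0.5, -0.2, -1.6]
finger_gap: 0.244
gripper_force: 59.2
t: 10.75
tcp_pos: [0.6001, 0.1555, 0.1959]
tool_rot: [0.963, 0.268, 0.0, 0.0]
force: [0.8, 0.1, -1.3]
finger_gap: 0.242
gripper_force: 59.2
t: 11.25
tcp_pos: [0.6002, 0.1555, 0.1955]
tool_rot: [0.891, 0.454, 0.0, 0.0]
force: [-0.2, -0.6, -2.3]
finger_gap: 0.245
gripper_force: 59.2
shift [0.02  0.008 0.388] rot [ 0.0002 -0.0002 -0.001 ] t 11.25 tcp [0.6002 0.1555 0.1955] F [-0.2 -0.6 -2.3] gap 0.2446100738876781 q6 0.7016843371732095
```

View pics/c1.png

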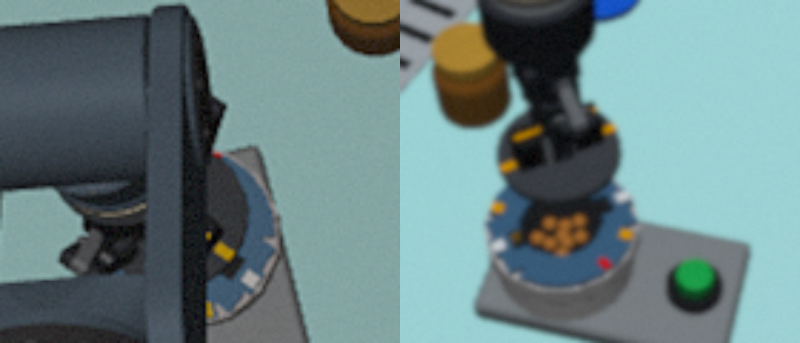

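View pics/w3.png

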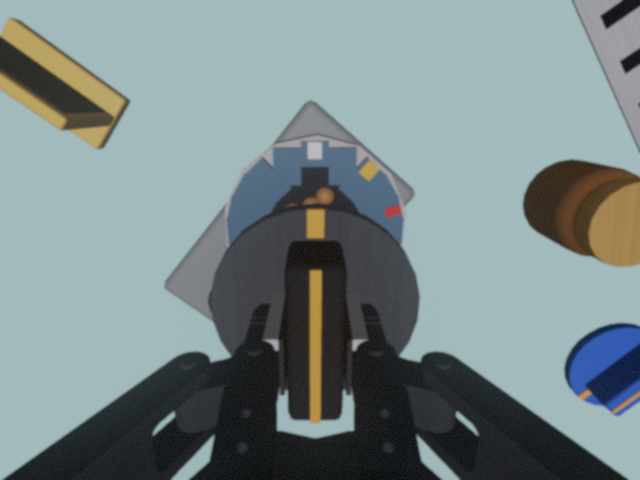

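The side view shows the lid held above the bowl. The wrist view shows the cap centred at column 314, the stripe at column 316 and the white mark at (315,150), so they're aligned. Next I'll measure the offset of the held lid and mouth.

Run:
```python
from h import *
import pickle
from scipy.optimize import least_squares
W=pickle.load(open("s1.pkl","rb"))["wrist"]; p=pts(W); h=cv2.cvtColor(W["image"],cv2.COLOR_RGB2HSV)
tcp=np.array(telemetry.sense()["tcp_pos"]); a=np.radians(54); ex=np.array([np.cos(a),np.sin(a)]); ey=np.array([np.sin(a),-np.cos(a)])
v,u=np.mgrid[:480,:640]
box=(v>195)&(v<345)&(u>200)&(u<430)
z=p[...,2]; print("cap z",np.median(z[280:300,230:255]))
zc=np.median(z[280:300,230:255])
m=box&(abs(z-zc)<.004)
m=cv2.morphologyEx(m.astype(np.uint8),cv2.MORPH_OPEN,np.ones((3,3)))
c=max(cv2.findContours(m,0,1)[0],key=cv2.contourArea)[:,0]
P=np.array([ray(W,x,y,zc) for x,y in c]); L=np.c_[(P[:,:2]-tcp[:2])@ex,(P[:,:2]-tcp[:2])@ey]
r=np.hypot(*L.T); L=L[(r>.038)&(L[:,0]>-.01)]
f=least_squares(lambda q:np.hypot(L[:,0]-q[0],L[:,1]-q[1])-q[2],[0,0,.047],loss="soft_l1",f_scale=.001).x
print("lid in tool xy (mm)",f*1e3,len(L))
f2=least_squares(lambda q:np.hypot(L[:,0]-q[0],L[:,1]-q[1])-.047,[0,0],loss="soft_l1",f_scale=.001).x;print(f2*1e3)
am=(h[...,0]>10)&(h[...,0]<32)&(h[...,1]>120)&(h[...,2]>70)
for n,mm in(("bar",am&(v>265)&(v<425)&(abs(u-315)<12)),("capst",am&(v>205)&(v<240)&(abs(u-315)<14))):
    q=p[mm][:,:2]; zz=np.median(p[mm][:,2]); l=np.c_[(q-tcp[:2])@ex,(q-tcp[:2])@ey]; print(n,zz,l.min(0)*1e3,l.max(0)*1e3,l.mean(0)*1e3)
    w,V=np.linalg.eigh(np.cov(l.T));print(np.degrees(np.arctan2(V[1,1],V[0,1])))
wm=(h[...,1]<40)&(h[...,2]>150)&(v>138)&(v<162)&(u>300)&(u<330)
x,y=u[wm].mean(),v[wm].mean();k=ray(W,x,y,.09);print("white",x,y,k, "exp",[.601+.054*ex[0],.156+.054*ex[1]])
for nm,lo in(("am",am&(v>155)&(v<185)&(abs(u-370)<15)),("red",((h[...,0]<8)|(h[...,0]>172))&(h[...,1]>120)&(v>200)&(v<222)&(abs(u-393)<14))):
    print(nm,ray(W,u[lo].mean(),v[lo].mean(),.09))
for q in(.0,-.6):
    b=np.radians(14.1)+q;print("exp",.601+.054*np.cos(b),.156+.054*np.sin(b))
```

```text
cap z 0.18746165553966682
lid in tool xy (mm) [-3.07537593  1.39433548 45.88911522] 335
[-4.43743873  1.40475248]
bar 0.21809118571978686 [-37.24952966  -0.68108076] [81.45558322  4.20439594] [-1.10156016  1.72997669]
-179.8365758578249
capst 0.18867193019983777 [29.34823279 -1.64697444] [81.45558322  5.40144252] [36.60368115  1.77624503]
-179.9657949092636
white 314.6859756097561 148.85365853658536 [0.6343437  0.19969729 0.09      ] exp [np.float64(0.6327404036237936), np.float64(0.19968691769624716)]
am [0.65465735 0.16824346 0.09      ]
red [0.65275002 0.13599115 0.09      ]
exp 0.6533730888253763 0.1691552106364452
exp 0.6516533661422063 0.13728539344619847
```

```bash
python3 -m crank '0.105 0.01 0.4 0 0 0; 0 0 0.5 0 0 0; 0 0 0.4 0 0 0; 0 0 0.25 0 0 0; 0 0 0 0 0 0'
python3 go.py .6031 .1588 .107 54.1
python3 - <<'E'
from h import *
import pickle
S={n:snapshot(n) for n in("side","wrist")};pickle.dump(S,open("s2.pkl","wb"))
a=cv2.resize(S["side"]["image"][210:350,220:380,::-1],(400,350));b=cv2.resize(S["wrist"]["image"][60:410,115:515,::-1],(400,350))
cv2.imwrite("pics/c2.png",np.hstack([a,b]))
E
```

```text
t: 11.9
tcp_pos: [0.6017, 0.1587, 0.1304]
tool_rot: [0.89, 0.455, -0.002, -0.001]
force: [0.0, -0.1, -0.9]
finger_gap: 0.24
gripper_force: 59.2
shift [0.024 0.029 0.585] rot [-0.0023  0.0019  0.0005] t 11.9 tcp [0.6017 0.1587 0.1304] F [ 0.  -0.1 -0.9] gap 0.23966234359057162 q6 0.7042415149972335
```

View pics/c2.png

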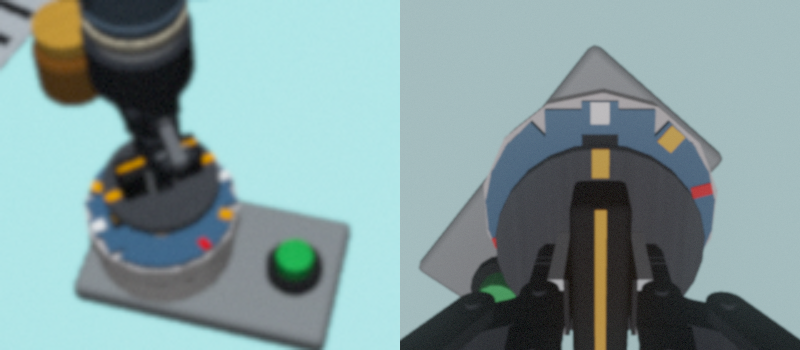

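The lid sits just above the rim with its stripe in line with the white mark at (600,112). I'll lower it gently while watching the force.

```bash
python3 -m crank '0.024 0.01 0.1 0 0 0; 0 0 0.1 0 0 0; 0 0 0.05 0 0 0; 0 0 0 0 0 0; 0 0 0 0 0 0'
python3 -m crank '0 0 0.05 0 0 0; 0 0 0.05 0 0 0; 0 0 0.05 0 0 0; 0 0 0 0 0 0; 0 0 0 0 0 0'
python3 go.py .6031 .1588 .107 54.1
```

```text
t: 12.5
tcp_pos: [0.604, 0.1593, 0.123]
tool_rot: [0.89, 0.455, 0.0, 0.0]
force: [0.5, 0.4, -0.6]
finger_gap: 0.244
gripper_force: 59.2
t: 13.0
tcp_pos: [0.6039, 0.1593, 0.1168]
tool_rot: [0.89, 0.455, -0.0, -0.0]
force: [0.1, 0.6, -2.1]
finger_gap: 0.243
gripper_force: 59.2
shift [-0.021 -0.01   0.244] rot [-0.0001  0.0001  0.0007] t 13.0 tcp [0.6039 0.1593 0.1168] F [ 0.1  0.6 -2.1] gap 0.24336631049148708 q6 0.7046456034694273
```

```bash
python3 -m crank '-0.015 0 0.05 0 0 0; 0 0 0.05 0 0 0; 0 0 0.05 0 0 0; 0 0 0.05 0 0 0; 0 0 0 0 0 0'
python3 -m crank '0 0 0.03 0 0 0; 0 0 0.03 0 0 0; 0 0 0.02 0 0 0; 0 0 0 0 0 0; 0 0 0 0 0 0'
```

```text
t: 13.5
tcp_pos: [0.6034, 0.1587, 0.1085]
tool_rot: [0.89, 0.455, -0.0, -0.0]
force: [0.2, 0.3, -1.2]
finger_gap: 0.244
gripper_force: 59.2
t: 14.0
tcp_pos: [0.6037, 0.1588, 0.1073]
tool_rot: [0.89, 0.455, 0.0, 0.0]
force: [-3.8, -0.7, 6.8]
finger_gap: 0.246
gripper_force: 60.3
```

Seated at 0.1073, with contact where predicted. Now I'll twist clockwise in steps.

```bash
python3 -m crank '0 0 -0.01 0 0 0; 0 0.004 0 0 0 0.025; 0 0.006 0 0 0 0.04; 0 0.006 0 0 0 0.04; 0 0.006 0 0 0 0.04' - 100
python3 go.py .6031 .1588 .107 14.1
python3 -m crank '0 0.006 0 0 0 0.04; 0 0.006 0 0 0 0.04; 0 0.006 0 0 0 0.04; 0 0.006 0 0 0 0.04; 0 0 0 0 0 0'
python3 go.py .6031 .1588 .107 14.1; python3 -c "
from h import *
print(telemetry.sense()['ft_torque'])"
```

```text
t: 14.5
tcp_pos: [0.6054, 0.1589, 0.1074]
tool_rot: [0.937, 0.35, 0.002, 0.0]
force: [-0.5, 2.5, 5.2]
finger_gap: 0.238
gripper_force: 98.8
shift [-0.044 -0.036  0.01 ] rot [ 0.0004 -0.0019  0.2991] t 14.5 tcp [0.6054 0.1589 0.1074] F [-0.5  2.5  5.2] gap 0.238033008696296 q6 0.9324472129659979
t: 15.0
tcp_pos: [0.6062, 0.1583, 0.1075]
tool_rot: [0.973, 0.231, 0.002, -0.0]
force: [-0.7, 2.0, 5.6]
finger_gap: 0.234
gripper_force: 98.9
shift [-0.063 -0.045  0.012] rot [ 0.     -0.0023  0.1401] t 15.0 tcp [0.6062 0.1583 0.1075] F [-0.7  2.   5.6] gap 0.23442813711606014 q6 1.1808104639881172
[0.2614265  0.13943253 0.00366458]
```

```bash
python3 -m crank '0 0.006 0 0 0 0.04; 0 0.006 0 0 0 0.04; 0 0.004 0 0 0 0.03; 0 0 0 0 0 0.02; 0 0 0 0 0 0'
cat > look.py <<'E'
import sys
from h import *
S={n:snapshot(n) for n in("side","wrist")}; W=S["wrist"]
a=cv2.resize(S["side"]["image"][210:350,220:380,::-1],(400,350),interpolation=2);b=cv2.resize(W["image"][60:410,115:515,::-1],(400,350))
cv2.imwrite("pics/%s.png"%sys.argv[1],np.hstack([a,b]))
h=cv2.cvtColor(W["image"],cv2.COLOR_RGB2HSV);v,u=np.mgrid[:480,:640]
am=((h[...,0]>10)&(h[...,0]<32)&(h[...,1]>120)&(h[...,2]>70)&(u>150)&(u<490)&(v>130)&(v<440)).astype(np.uint8)
k,l,st,ce=cv2.connectedComponentsWithStats(am)
for i in range(1,k):
    if st[i,4]>40: print(ce[i].round(1),st[i],[ray(W,*ce[i],z)[:2].round(4) for z in(.09,.1,.13)])
x=np.median(u[(am>0)&(v>300)]);print("bar col",x)
E
python3 look.py c3; python3 go.py .6031 .1588 .107 14.1;python3 -c "
from h import *
print(telemetry.sense()['ft_torque'])"
```

```text
t: 15.5
tcp_pos: [0.6065, 0.1577, 0.1075]
tool_rot: [0.991, 0.131, 0.002, -0.0]
force: [0.9, 2.4, 4.7]
finger_gap: 0.232
gripper_force: 98.9
[316.5 189.2] [307 178  20  24 463] [array([0.6546, 0.1683]), array([0.6566, 0.1688]), array([0.6625, 0.1706])]
[314.8 222.8] [306 208  18  31 515] [array([0.6401, 0.1651]), array([0.643 , 0.1658]), array([0.6516, 0.1682])]
[314.9 343.5] [ 308  268   15  155 2062] [array([0.5807, 0.149 ]), array([0.5873, 0.1508]), array([0.6071, 0.1562])]
bar col 315.0
shift [-0.073 -0.049  0.011] rot [-0.0001 -0.0023  0.0109] t 15.6 tcp [0.6064 0.1577 0.1075] F [-0.2  1.3  5.7] gap 0.2303879376526902 q6 1.3827777266053836
[0.20325882 0.06132779 0.20815306]
```

View pics/c3.png

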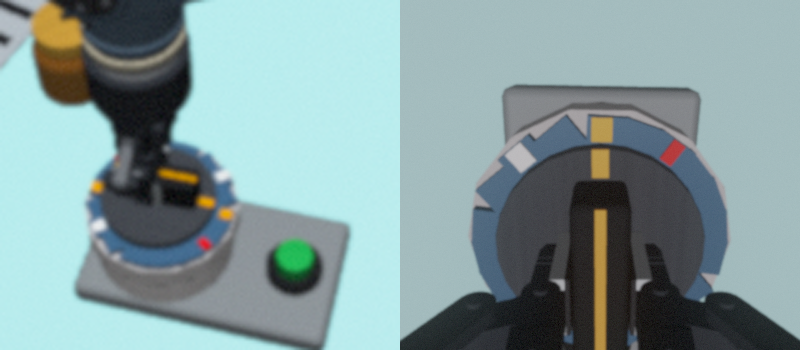

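The stripe at column 315 points almost exactly at the amber mark at column 316.5, with about 1° left and the red mark well beyond. I'll add the last degree and hold.

```bash
python3 -m crank '0 0 0 0 0 0.01; 0 0 0 0 0 0; 0 0 0 0 0 0; 0 0 0 0 0 0; 0 0 0 0 0 0'
python3 look.py c4
python3 -m crank '0 0 0 0 0 0; 0 0 0 0 0 0; 0 0 0 0 0 0; 0 0 0 0 0 0; 0 0 0 0 0 0'
python3 look.py c5; python3 go.py .6031 .1588 .107 14.1
```

```text
t: 16.1
tcp_pos: [0.6066, 0.1576, 0.1075]
tool_rot: [0.992, 0.124, 0.002, -0.0]
force: [0.5, 2.2, 6.0]
finger_gap: 0.235
gripper_force: 98.8
[314.6 189.5] [305 178  20  24 469] [array([0.6546, 0.1683]), array([0.6566, 0.1688]), array([0.6626, 0.1702])]
[314.8 222.8] [306 208  18  31 521] [array([0.6403, 0.1646]), array([0.6432, 0.1653]), array([0.6518, 0.1675])]
[314.9 343.2] [ 308  268   15  155 2072] [array([0.5808, 0.1495]), array([0.5874, 0.1512]), array([0.6073, 0.1562])]
bar col 315.0
t: 16.7
tcp_pos: [0.6065, 0.1576, 0.1075]
tool_rot: [0.992, 0.124, 0.002, -0.0]
force: [0.7, 2.9, 5.0]
finger_gap: 0.235
gripper_force: 98.8
[314.6 189.4] [305 178  20  24 473] [array([0.6546, 0.1683]), array([0.6566, 0.1688]), array([0.6626, 0.1703])]
[314.7 222.8] [306 208  18  31 524] [array([0.6403, 0.1646]), array([0.6432, 0.1653]), array([0.6518, 0.1675])]
[314.9 343.3] [ 308  268   15  155 2070] [array([0.5808, 0.1495]), array([0.5874, 0.1511]), array([0.6072, 0.1562])]
bar col 315.0
shift [-0.077 -0.049  0.012] rot [-0.0001 -0.0024  0.0011] t 16.8 tcp [0.6066 0.1576 0.1075] F [0.1 1.8 6.6] gap 0.23505923105865925 q6 1.3982133236542575
```

Aligned, seated, gripped and steady, so I'm handing it in.

```bash
python3 -c "
from station import manip
print(manip.sign_off())"
```

```text
the job is handed in; nothing more can be done
None
```

I pushed the plunger fully down, seated the lid through the white-marked slots and twisted it to the amber marks, then handed in at about 17 s with the lid still gripped and steady there; I saw no verdict, and force at the fingertips briefly reached 41 N on the plunger.

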